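# Balance the electrode boom on its saddle

### The job

The weight hidden inside the electrode boom has shifted, so find where the boom balances by lifting it a little off its parking forks at trial points and feeling which end is heavy, never letting it tip steeply. Then lay it gently in the red-cheeked saddle of the grey stand at that point, so that it stays level there on its own when you let go. Leave the beaker, the jar and the tube rack where they are.

Things in the scene. Friction and masses are not known exactly. Their poses are not given: they have to be found in the camera images.
- boom: Loose aluminium bar, 20 mm wide (x), 420 mm long (y), 40 mm tall (z), 0.55 to 0.85 kg; black cap at -y, blue cap and clip at +y (reaching 240 mm). Origin: middle of the underside. A slug stuck at an unknown place inside puts the balance point up to 105 mm from the middle, either way; it cannot be seen and does not shift. Starts level in the parking forks. Grip it from above, across the 20 mm.
- park: Fixed white parking stand; origin at the middle of its base, on the bench. Forks with blue cheeks at y = +165 and -165 mm in its frame, each 24 mm long in y: notch floor 60 mm above the bench, notch 34 mm wide, cheeks up to 70 mm above the bench and 26 mm either side. Between the forks only a strip 10 mm high.
- saddle: Fixed stand: grey foot 80 x 90 mm, 12 mm high, one steel post of 18 mm diameter, on it the black saddle with red cheeks. Origin: middle of the foot, on the bench; z up. The bar is to lie along its y axis, either way round.
- notch (a point): Middle of the saddle's notch floor, 130 mm above the bench; axes as the saddle stand. The floor is 22 mm long in y: a bar on it tips off unless its balance point is within about 11 mm of this point along y. The notch is 26 mm wide in x; the red cheeks rise 8 mm above the floor and reach 22 mm either side.
- beaker: Loose glass beaker, 60 mm across, 75 mm tall; origin at the middle of its underside. Bystander.
- jar: Loose clear jar with a red cap, 60 mm across, about 85 mm tall; origin at the middle of its underside. Bystander.
- tubes: Loose white rack of 80 x 140 mm with coloured tube caps, 48 mm tall in all; origin at the middle of its underside. Bystander.
Mind the look-alikes: they are no part of the job. What is shaped like the saddle but pink is not meant.

How it is judged:
By the outcome, as a careful person would: the job done as asked, in the order asked, and still so for the second after the job is handed in, with the robot touching nothing.
It also fails if it takes over 64 s, if anything falls off the work surface, if the arm or the gripper's body presses on something with over 40 N, if the wrist force passes 120 N, or if a joint passes its speed limit or range.

### The arm

A 7-joint arm with a two-finger parallel gripper is mounted at the origin on the work surface. World frame = base frame: x ahead of the robot, y to its left, z up, the work surface at z = 0. Lengths are in m, angles in degrees, forces in N, time in s.
With the tool pointing down it reaches from about 0.425 to 0.875 m from the base axis. Payload 4.7 kg.
Tool frame: the origin (TCP) lies between the finger pads; the fingertips stand env.finger_overhang ahead of it and the grasp point (between the pads) lies 5 mm behind it (env.finger_overhang is the distance from the TCP to the fingertips, in m); z points along the fingers, y is the line along which they close (so a half turn about z gives the same grasp; the last joint's range is limited). The gripper opens to 87 mm and grips with 3 to 60 N. Pads are 19 mm wide; open, the fingers measure 117 mm over their backs; the gripper's body (75 mm by 190 mm) begins 51 mm behind the grasp point.
Start: joints at [77.985, 18.392, -4.016, 83.108, 1.295, 78.541, -3.26], TCP at [0.144, -0.634, 0.237] pointing down, gripper open.
Joint ranges: [-163.93, 163.93], [-17.29, 119.83], [-79.2, 71.16], [3.27, 140.29], [-89.18, 269.18], [5.43, 117.66], [-154.24, 154.24]. Speed limits (degrees/s): [147.25, 147.25, 180, 180, 180, 180, 180].

### API

Orientations are given as [roll, pitch, yaw] about the fixed x, y, z axes, in that order (R = Rz(yaw) Ry(pitch) Rx(roll)).
In Python, from cell import telemetry, eyes, env, models gives the robot as it stands. The module is installed in compiled form; this text tells all that it offers.
- The arm moves only by the tool drive_tool, never from a script. Its arguments are lists of equal length, an entry for each row: "angular": the turn, a rotation vector about the tool's x, y, z in rad, a list of three; "delta_pos": the shift along the tool's x, y, z in cm, a list of three; "gripper": the finger opening in cm, from 0 to 8.7. A call has 1 to 20 rows; each row shifts and turns the commanded pose from where the row before left it, along the tool's axes as they then stand; what a row does not reach is not made up. A row lasts 1/10 s, in which the tool goes at most 50 mm and 8.59 degrees, less where a joint would pass 70% of its speed; a pose out of reach is approached as far as the arm can. A call with a gripper value outside its range is refused whole. The fingers move at their own pace and stop on an object; "squeeze" is the grip in N (left out, the last holds). Time passes only in rows, so rows that do not move let the fingers close. It gives the time, the measured TCP pose, the force, the opening and the grip force at its end, in the units of the state.
- telemetry.get_obs(): the state, without advancing time (a new reading comes with each control period).
- eyes.read_camera(name): name is "side" or "top"; returns a dict with "pixels" (480x640x3 uint8, red, green, blue), "mtx" (3x3 intrinsics, pixels), "origin" and "orientation" of the camera in the world. Camera axes: x right, y down, z forward; pixel columns grow to the right and rows downward; lengths in m; the calibration is good to about 2 mm. A picture is of the moment at which its call begins. There is no depth.
- env.sign_off(): hands the job in; it is judged then, once.
Trained networks look in a picture, given as the dict that the camera call returned (one of the last four; its "shot" number tells which), for a name from the list of things; names that differ only in an ending like _2 or _b are one class to them, and where a whole thing is asked for, a point or a joint stands for the part that bears it (a point fixed in the world has none). Each returns a list of dicts, best first, with "p" (0 to 1); they miss things now and then, are a little off and sometimes report something else, mostly with a low value. They report only what shows in the picture. A call takes as long as a camera call. They do not tell look-alikes from the thing itself.
- models.search_frame(picture, target): "centre" ([column, row] in pixels, amid what is visible of it).
- models.cut_out(picture, target): "pixels" (480x640 bool, what is visible of it) and "centre" ([column, row] in pixels, amid what is visible of it).
The state is a dict: "time_s": time; "qpos": joint angles; "joint_velocities": joint speeds; "effort": joint torques, N m; "tool_pos": TCP position; "tool_rot": TCP orientation; "force": force on the tool from outside, world axes, zero at the start; "wrist_torque": the same for the moment, N m; "grip_width": finger opening in m; "grasp_force": force on a finger pad.
Only numpy, scipy, OpenCV 4.12 (cv2) and the standard library are available. Lean on these libraries where they do the work, as an engineer would, in place of code of your own. Each camera call takes 0.05 s, during which the arm holds its last target. There are 200 camera calls.

## Working session

There is one attempt and no reset: what is moved stays moved. The work goes in short steps, Python scripts to look and compute and a tool call to move; the robot and the scene stay as the last step left them, time stands still between calls to the robot, and variables do not carry over. Pictures are saved under pics/ and viewed, at most 10 in all, crops included, and the job is handed in when it is done.

Besides the shell and the picture viewer there is one more tool, called after "Call:" as name(argument=value, ...) on one line, values as JSON. drive_tool: Moves the arm, as the interface text tells. Its arguments: {"type":"object","properties":{"angular":{"type":"array","items":{"type":"array","items":{"type":"number"}}},"delta_pos":{"type":"array","items":{"type":"array","items":{"type":"number"}}},"gripper":{"type":"array","items":{"type":"number"}},"squeeze":{"type":"number"}},"required":["angular","delta_pos","gripper"]}

```bash
mkdir -p pics; cat > h.py <<'E'
import numpy as np, cv2
from scipy.spatial.transform import Rotation as R
def rotm(o):
    o=np.array(o,float)
    return o if o.shape==(3,3) else (R.from_euler('xyz',o,degrees=True).as_matrix() if o.size==3 else R.from_quat(o).as_matrix())
def ray(p,uv):
    d=rotm(p['orientation'])@np.linalg.inv(p['mtx'])@np.array([uv[0],uv[1],1.]); return np.array(p['origin']),d
def onz(p,uv,z):
    o,d=ray(p,uv); return o+d*(z-o[2])/d[2]
def proj(p,X):
    c=rotm(p['orientation']).T@(np.array(X,float)-p['origin']); c=np.array(p['mtx'])@c; return c[:2]/c[2]
E
python3 - <<'E'
from cell import telemetry, eyes, env, models
from h import *
print(env.finger_overhang); print(telemetry.get_obs())
for n in('top','side'):
    p=eyes.read_camera(n); cv2.imwrite(f'pics/{n}0.png',p['pixels'][:,:,::-1]); print(n,p['mtx'],p['origin'],p['orientation'])
    for t in('boom','park','saddle','beaker','jar','tubes'):
        for d in models.search_frame(p,t)[:3]: print(t,round(d['p'],2),np.round(d['centre'],1),np.round(onz(p,d['centre'],0.08),3))
E
```

```text
0.014
{'time_s': 0.0, 'qpos': array([77.98452357, 18.4389839 , -4.01503685, 83.17639994,  1.29572509,
       78.53985834, -3.25969964]), 'joint_velocities': array([ 0.03236549,  0.02541384,  0.05076755,  0.02026799,  0.03119566,
       -0.01166469, -0.14588315]), 'effort': array([ 2.37352006e-04, -4.91281700e+01, -4.03750604e-01, -3.12528634e+01,
       -6.39661867e-02,  4.37075493e-02,  1.71121778e-04]), 'tool_pos': array([ 0.14408832, -0.6332812 ,  0.23544915]), 'tool_rot': array([-1.79890040e+02,  6.65499360e-03,  1.28252413e+01]), 'force': array([ 0.06986472, -0.09156145, -0.52692808]), 'wrist_torque': array([-0.02069103, -0.06142329,  0.01363268]), 'grasp_force': 0.0, 'grip_width': 0.08686830368722685}
top [[590.93018285   0.         319.21351822]
 [  0.         590.93018285 228.97795152]
 [  0.           0.           1.        ]] [0.47670093 0.00649365 1.33989293] [-171.9021461    -0.7830232   -88.60248378]
boom 0.59 [297.6 304. ] [0.495 0.035 0.08 ]
park 0.93 [305.1 308.6] [0.486 0.019 0.08 ]
saddle 0.77 [340.7 217.9] [ 0.682 -0.052  0.08 ]
saddle 0.64 [437.9 292.3] [ 0.527 -0
[... 170 characters left out ...]
68.5] [0.787 0.085 0.08 ]
tubes 0.56 [340.7 216.7] [ 0.684 -0.052  0.08 ]
side [[568.35841503   0.         320.64183135]
 [  0.         568.35841503 233.98035939]
 [  0.           0.           1.        ]] [0.51913101 0.939298   0.74453173] [-123.89355664    0.22184261 -172.08380805]
boom 0.89 [401.4 277. ] [0.487 0.084 0.08 ]
park 0.55 [390.4 310.8] [0.504 0.182 0.08 ]
saddle 0.92 [247.5 228.3] [ 0.815 -0.041  0.08 ]
saddle 0.86 [385.6 199.7] [ 0.529 -0.2    0.08 ]
saddle 0.75 [348.3 175. ] [ 0.626 -0.309  0.08 ]
beaker 0.88 [301.1 426.3] [0.619 0.44  0.08 ]
jar 0.73 [349.3 176.8] [ 0.623 -0.3    0.08 ]
tubes 0.65 [242.2 295.1] [0.771 0.175 0.08 ]
tubes 0.3 [306.1 252.1] [0.678 0.028 0.08 ]
```

View pics/top0.png

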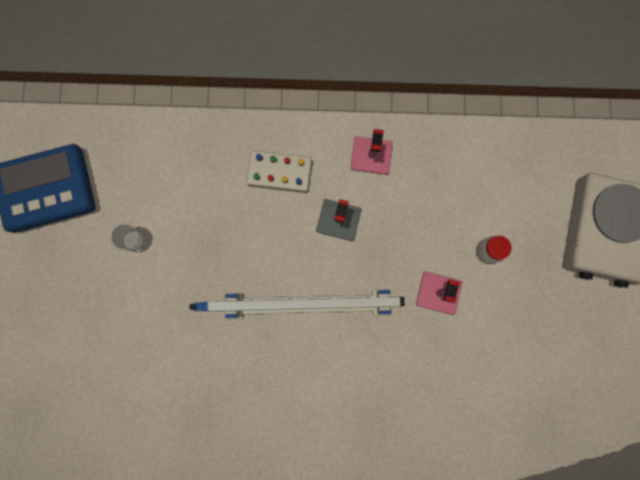

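View pics/side0.png

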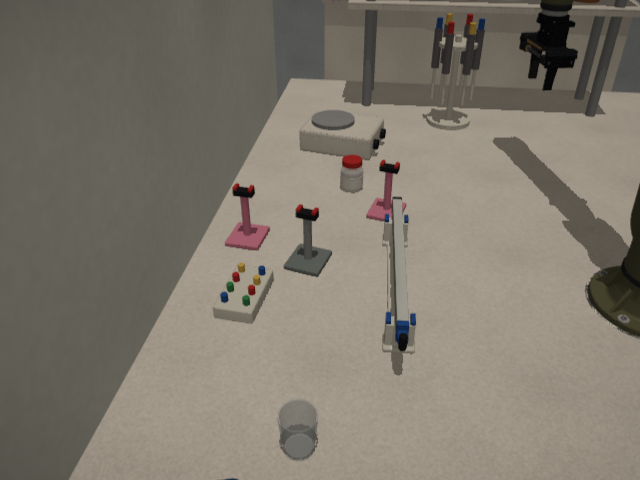

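The top view shows the boom along image columns 190–404 at row ~304 (blue clip on the left, +y). The grey stand with red cheeks is at (340,218). The pink look-alikes are at (372,155) and (440,293), the rack at (279,171), the beaker at (132,238) and the jar at (496,249). In the side view the grey stand's saddle is at (307,213).

```bash
cat > m.py <<'E'
from cell import telemetry, eyes, env, models
from h import *
p=eyes.read_camera('top'); s=eyes.read_camera('side')
def blobs(p,box,kind,amin=6):
    u0,u1,v0,v1=box; h=cv2.cvtColor(np.ascontiguousarray(p['pixels']),cv2.COLOR_RGB2HSV).astype(int); H,S,V=h[...,0],h[...,1],h[...,2]
    m={'red':((H<8)|(H>172))&(S>150)&(V>60),'blue':(H>100)&(H<130)&(S>110)}[kind].astype(np.uint8)
    k=np.zeros_like(m); k[v0:v1,u0:u1]=m[v0:v1,u0:u1]
    n,_,st,c=cv2.connectedComponentsWithStats(k)
    return [(c[i],st[i,4]) for i in range(1,n) if st[i,4]>=amin]
if __name__=='__main__':
    for c,a in blobs(p,(325,355,195,230),'red'): print('sad red top',c,a,onz(p,c,.138).round(4))
    for c,a in blobs(s,(285,330,195,225),'red'): print('sad red side',c,a,onz(s,c,.134).round(4))
    for c,a in blobs(p,(215,400,285,320),'blue'): print('blue top',c,a,onz(p,c,.07).round(4))
    for c,a in blobs(s,(380,420,205,330),'blue'): print('blue side',c,a,onz(s,c,.067).round(4))
    # foot: dark greenish grey
    im=p['pixels'][190:250,305:375].astype(int); m=(im.sum(2)<270).astype(np.uint8)
    cs=max(cv2.findContours(m,cv2.RETR_EXTERNAL,cv2.CHAIN_APPROX_NONE)[0],key=cv2.contourArea)
    r=cv2.minAreaRect(cs); b=cv2.boxPoints(r)+[305,190]; B=np.array([onz(p,q,.012) for q in b]); print('foot',B.round(4),B.mean(0).round(4))
    for n,q,z in(('top',p,.10),('side',s,.08)):
        d=models.cut_out(q,'boom')[0]; v,u=np.nonzero(d['pixels']); 
        print(n,d['p'],u.min(),u.max(),v.min(),v.max())
        if n=='top':
            for c in range(u.min(),u.max(),20):
                w=v[u==c]; print(c,w.min(),w.max(),onz(q,(c,w.mean()),z).round(4),end=';')
    a=cv2.resize(p['pixels'][195:325,180:420],None,fx=3.3,fy=3.3,interpolation=cv2.INTER_CUBIC); cv2.imwrite('pics/c1.png',a[:,:,::-1])
    a=cv2.resize(s['pixels'][190:350,280:430],None,fx=3.7,fy=3.7,interpolation=cv2.INTER_CUBIC); cv2.imwrite('pics/c2.png',a[:,:,::-1])
E
python3 m.py
```

```text
sad red top [343.05714286 202.45714286] 35 [ 0.7048 -0.0537  0.138 ]
sad red top [339.37254902 218.05882353] 51 [ 0.6719 -0.0467  0.138 ]
sad red side [299. 208.] 31 [ 0.7043 -0.05    0.134 ]
sad red side [314.29411765 211.29411765] 34 [ 0.671  -0.0413  0.134 ]
blue top [383.73684211 291.52631579] 19 [ 0.5261 -0.1479  0.07  ]
blue top [230.5 295.5] 20 [0.5096 0.1792 0.07  ]
blue top [384.94444444 311.55555556] 18 [ 0.4837 -0.1509  0.07  ]
blue top [230.5 315.5] 20 [0.4674 0.1772 0.07  ]
blue side [386.72 217.96] 25 [ 0.5234 -0.1421  0.067 ]
blue side [406.  218.5] 24 [ 0.4808 -0.1455  0.067 ]
blue side [388.17307692 317.94230769] 52 [0.5071 0.1863 0.067 ]
blue side [412.8  319.18] 50 [0.4644 0.1837 0.067 ]
blue side [402.21621622 325.12612613] 111 [0.4824 0.2013 0.067 ]
foot [[ 6.600e-01 -2.000e-04  1.200e-02]
 [ 7.431e-01 -1.850e-02  1.200e-02]
 [ 7.240e-01 -1.035e-01  1.200e-02]
 [ 6.411e-01 -8.440e-02  1.200e-02]] [ 0.6921 -0.0516  0.012 ]
top 0.62 189 404 296 311
189 305 307 [0.485 0.26  0.1  ];209 301 311 [0.486  0.2186 0.1   ];229 301 309 [0.4891 0.1773 0.1   ];249 300 309 [0.4912 0.1359 0.1   ];269 300 308 [0.4932 0.0944 0.1   ];289 299 308 [0.4953 0.0529 0.1   ];309 299 308 [0.4963 0.0113 0.1   ];329 298 307 [ 0.4994 -0.0303  0.1   ];349 298 306 [ 0.5014 -0.072   0.1   ];369 297 306 [ 0.5035 -0.1137  0.1   ];389 297 306 [ 0.5045 -0.1554  0.1   ];side 0.78 391 408 196 350
```

Call:
drive_tool(delta_pos=[[4.5, -0.78, 0], [4.45, -0.78, 0], [4.4, -0.78, 0], [4.35, -0.78, 0], [4.3, -0.78, 0], [4.25, -0.78, 0], [4.2, -0.78, 0], [4.1, -0.78, 0], [4.05, -0.78, 0], [4.0, -0.78, 0], [3.95, -0.78, 0], [3.9, -0.78, 0], [3.85, -0.78, 0], [3.8, -0.78, 0], [3.75, -0.78, 0], [3.7, -0.78, 0], [3.65, -0.78, 0], [3.6, -0.78, 0], [3.5, -0.78, 0], [3.45, -0.78, 0]], angular=[[0, 0, -0.07], [0, 0, -0.07], [0, 0, -0.07], [0, 0, -0.07], [0, 0, -0.07], [0, 0, -0.07], [0, 0, -0.07], [0, 0, -0.07], [0, 0, -0.07], [0, 0, -0.07], [0, 0, -0.07], [0, 0, -0.07], [0, 0, -0.07], [0, 0, -0.07], [0, 0, -0.07], [0, 0, -0.07], [0, 0, -0.07], [0, 0, -0.07], [0, 0, -0.07], [0, 0, -0.07]], gripper=[6, 6, 6, 6, 6, 6, 6, 6, 6, 6, 6, 6, 6, 6, 6, 6, 6, 6, 6, 6])

```text
time_s: 2.9
tool_pos: [0.5142, 0.013, 0.2367]
tool_rot: [180.0, 0.0, 93.2]
force: [-0.1, 0.3, 0.6]
grip_width: 0.06
grasp_force: 0.0
```

View pics/c1.png

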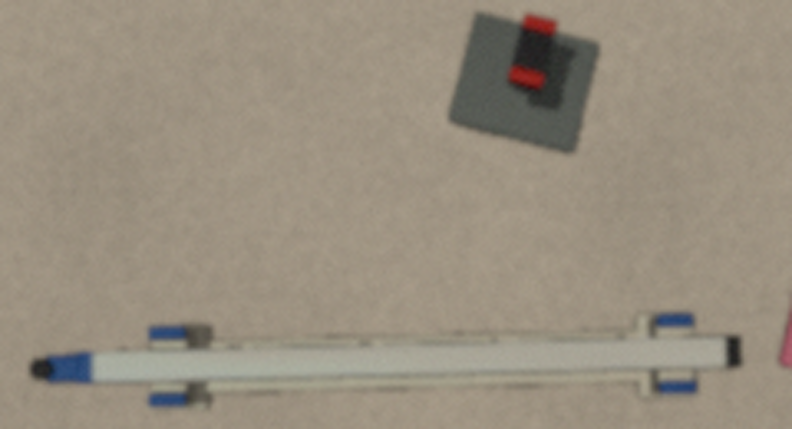

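The crop shows the boom seated in its forks, and the grey foot with the saddle's red cheeks at crop (540,25) and (527,77). Next I go down over the middle of the boom.

Call:
drive_tool(delta_pos=[[0.2, -0.6, 2], [0.2, -0.6, 2], [0.2, -0.6, 2], [0, 0, 2], [0, 0, 2], [0, 0, 2], [0, 0, 1.5], [0, 0, 1.0], [0, 0, 0.4], [0, 0, 0], [0, 0, 0]], angular=[[0, 0, 0.008], [0, 0, 0], [0, 0, 0], [0, 0, 0], [0, 0, 0], [0, 0, 0], [0, 0, 0], [0, 0, 0], [0, 0, 0], [0, 0, 0], [0, 0, 0]], gripper=[6, 6, 6, 6, 6, 6, 6, 6, 6, 6, 6])

```text
time_s: 4.0
tool_pos: [0.4967, 0.0165, 0.0882]
tool_rot: [179.9, 0.0, 92.6]
force: [-0.2, -0.2, -0.3]
grip_width: 0.0597
grasp_force: 0.0
```

```bash
cat > o.py <<'E'
from cell import telemetry
import numpy as np
np.set_printoptions(precision=4,suppress=True)
o=telemetry.get_obs()
for k in('time_s','tool_pos','tool_rot','force','wrist_torque','grip_width','grasp_force'): print(k,o[k])
E
python3 o.py
```

```text
time_s 4.0
tool_pos [0.4967 0.0165 0.0882]
tool_rot [179.9308   0.0088  92.5775]
force [-0.186  -0.2314 -0.2797]
wrist_torque [-0.0092 -0.1128  0.0136]
grip_width 0.05965783851234233
grasp_force 0.0
```

Close with a firm squeeze, then lift by 3 mm.

Call:
drive_tool(delta_pos=[[0, 0, 0], [0, 0, 0], [0, 0, 0], [0, 0, 0], [0, 0, 0], [0, 0, 0], [0, 0, 0], [0, 0, 0]], angular=[[0, 0, 0], [0, 0, 0], [0, 0, 0], [0, 0, 0], [0, 0, 0], [0, 0, 0], [0, 0, 0], [0, 0, 0]], gripper=[1.5, 1.5, 1.5, 1.5, 1.5, 1.5, 1.5, 1.5], squeeze=40)

```text
time_s: 4.8
tool_pos: [0.4956, 0.0163, 0.0875]
tool_rot: [-179.9, 0.0, 92.6]
force: [-1.4, 0.1, 3.0]
grip_width: 0.0198
grasp_force: 40.0
```

```bash
python3 o.py
```

```text
time_s 4.8
tool_pos [0.4956 0.0163 0.0875]
tool_rot [-179.9367    0.0223   92.5908]
force [-1.4111  0.0753  2.9868]
wrist_torque [-0.1068  0.4315  0.1454]
grip_width 0.019769492138956023
grasp_force 39.98988753184676
```

Call:
drive_tool(delta_pos=[[0, 0, -0.1], [0, 0, -0.1], [0, 0, -0.1], [0, 0, 0], [0, 0, 0], [0, 0, 0]], angular=[[0, 0, 0], [0, 0, 0], [0, 0, 0], [0, 0, 0], [0, 0, 0], [0, 0, 0]], gripper=[1.5, 1.5, 1.5, 1.5, 1.5, 1.5])

```text
time_s: 5.4
tool_pos: [0.4959, 0.0164, 0.0903]
tool_rot: [-180.0, -0.0, 92.6]
force: [0.9, -0.1, -8.0]
grip_width: 0.0198
grasp_force: 40.0
```

```bash
python3 o.py
```

```text
time_s 5.4
tool_pos [0.4959 0.0164 0.0903]
tool_rot [-179.9791   -0.0034   92.5777]
force [ 0.8694 -0.1114 -8.0003]
wrist_torque [ 0.0421 -0.1515 -0.0195]
grip_width 0.01979775495485714
grasp_force 39.98395044822246
```

Call:
drive_tool(delta_pos=[[0, 0, -0.15], [0, 0, -0.15], [0, 0, 0], [0, 0, 0], [0, 0, 0], [0, 0, 0]], angular=[[0, 0, 0], [0, 0, 0], [0, 0, 0], [0, 0, 0], [0, 0, 0], [0, 0, 0]], gripper=[1.5, 1.5, 1.5, 1.5, 1.5, 1.5])

```text
time_s: 6.0
tool_pos: [0.496, 0.0164, 0.0935]
tool_rot: [-180.0, 0.0, 92.6]
force: [0.3, 0.9, -7.5]
grip_width: 0.0192
grasp_force: 40.0
```

```bash
python3 o.py; cat > tilt.py <<'E'
import sys
from cell import eyes
from h import *
s=eyes.read_camera('side'); cv2.imwrite(f'pics/side_{sys.argv[1]}.png',s['pixels'][:,:,::-1])
a=cv2.imread('pics/side0.png'); b=s['pixels'][:,:,::-1].copy()
big=np.hstack([cv2.resize(x[180:360,370:440],None,fx=3.3,fy=3.3,interpolation=cv2.INTER_CUBIC) for x in(a,b)]); cv2.imwrite(f'pics/t_{sys.argv[1]}.png',big)
for n,y in(('black end',-.187),('blue end',.245)):
    x=.496-.048*(y-.015); q=[proj(s,[x,y,z]) for z in(.08,.09)]
    u,v=q[0].astype(int); t=a[v-11:v+12,u-9:u+10]; w=b[v-25:v+20,u-14:u+15]
    r=cv2.matchTemplate(w,t,cv2.TM_CCOEFF_NORMED); i=np.unravel_index(r.argmax(),r.shape)
    c=r[:,i[1]]; k=i[0]; sub=0 if k in(0,len(c)-1) else (c[k-1]-c[k+1])/(2*(c[k-1]-2*c[k]+c[k+1]))
    print(n,q[0],'shift px',k+sub-14,'score',r.max().round(3),'rise mm',10*(k+sub-14)/(q[1]-q[0])[1])
E
python3 tilt.py a
```

```text
time_s 6.0
tool_pos [0.496  0.0164 0.0935]
tool_rot [-179.9931    0.006    92.5783]
force [ 0.3149  0.8547 -7.4639]
wrist_torque [ 0.0944 -0.1113 -0.0372]
grip_width 0.019197660841125376
grasp_force 39.9840361950919
black end [395.70906168 203.25096713] shift px 8 score -0.036 rise mm -21.09335248282824
blue end [400.7147316  337.27308884] shift px -2.5848825573921204 score 0.935 rise mm 5.814389647601724
```

View pics/t_a.png

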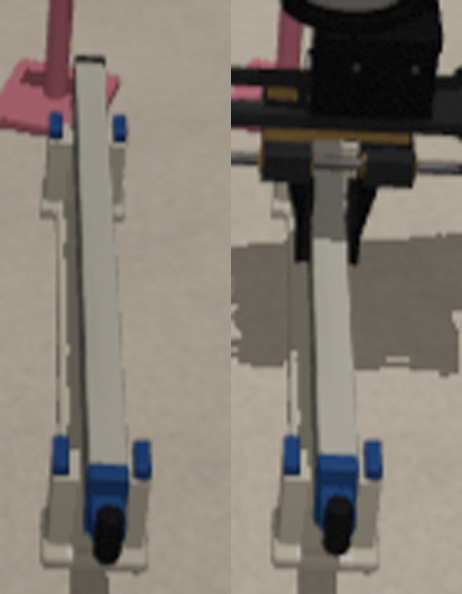

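The left half is before the lift and the right half after. The blue end rises by about 6 mm, the same as the grip, so the boom is nearly level. I'll average the wrist readings and lift a little more.

Call:
drive_tool(delta_pos=[[0, 0, -0.2], [0, 0, -0.2], [0, 0, 0], [0, 0, 0], [0, 0, 0]], angular=[[0, 0, 0], [0, 0, 0], [0, 0, 0], [0, 0, 0], [0, 0, 0]], gripper=[1.5, 1.5, 1.5, 1.5, 1.5])

```text
time_s: 6.55
tool_pos: [0.496, 0.0164, 0.0975]
tool_rot: [-180.0, 0.0, 92.6]
force: [-0.3, -0.2, -8.1]
grip_width: 0.0199
grasp_force: 40.0
```

```bash
cat > avg.py <<'E'
from cell import telemetry, eyes
import numpy as np
np.set_printoptions(precision=4,suppress=True)
A=[]
for i in range(14):
    eyes.read_camera('side'); o=telemetry.get_obs(); A.append(np.r_[o['force'],o['wrist_torque']])
A=np.array(A); print(A.mean(0),A.std(0)); print(o['tool_pos'],o['tool_rot'],o['time_s'])
E
python3 avg.py; python3 tilt.py b
```

```text
[-0.1278  0.1789 -7.9586  0.0513 -0.1067  0.0018] [0.394  0.5519 0.5099 0.0347 0.0191 0.0257]
[0.4961 0.0164 0.0975] [180.       0.0049  92.5786] 7.25
black end [395.70906168 203.25096713] shift px 8 score 0.023 rise mm -21.09335248282824
blue end [400.7147316  337.27308884] shift px -4.50911471247673 score 0.938 rise mm 10.142723826696532
```

Call:
drive_tool(delta_pos=[[0, 0, 0.3], [0, 0, 0.3], [0, 0, 0.3], [0, 0, 0.1], [0, 0, 0], [0, 0, 0], [0, 0, 0], [0, 0, 0], [0, 0, 0]], angular=[[0, 0, 0], [0, 0, 0], [0, 0, 0], [0, 0, 0], [0, 0, 0], [0, 0, 0], [0, 0, 0], [0, 0, 0], [0, 0, 0]], gripper=[1.5, 1.5, 1.5, 1.5, 1.5, 4, 4, 4, 4])

```text
time_s: 8.2
tool_pos: [0.4968, 0.0165, 0.0882]
tool_rot: [179.9, 0.0, 92.6]
force: [-0.8, 0.3, -0.4]
grip_width: 0.0381
grasp_force: 0.0
```

```bash
python3 avg.py
```

```text
[-0.0813 -0.201   0.2095 -0.0144 -0.09   -0.0121] [0.3802 0.5207 0.532  0.0222 0.035  0.0291]
[0.496  0.0164 0.0875] [-179.9949    0.0026   92.5766] 8.9
```

Call:
drive_tool(delta_pos=[[-0.8, 0, 0], [0, 0, 0], [0, 0, 0], [0, 0, 0], [0, 0, 0], [0, 0, 0], [0, 0, 0], [0, 0, -0.2], [0, 0, -0.2], [0, 0, -0.2], [0, 0, 0], [0, 0, 0], [0, 0, 0]], angular=[[0, 0, 0], [0, 0, 0], [0, 0, 0], [0, 0, 0], [0, 0, 0], [0, 0, 0], [0, 0, 0], [0, 0, 0], [0, 0, 0], [0, 0, 0], [0, 0, 0], [0, 0, 0], [0, 0, 0]], gripper=[4, 4, 1.5, 1.5, 1.5, 1.5, 1.5, 1.5, 1.5, 1.5, 1.5, 1.5, 1.5], squeeze=25)

```text
time_s: 10.2
tool_pos: [0.4962, 0.0084, 0.0933]
tool_rot: [-180.0, 0.0, 92.6]
force: [-0.6, -0.4, -8.1]
grip_width: 0.02
grasp_force: 25.0
```

```bash
python3 avg.py; python3 tilt.py c
```

```text
[ 0.0574 -0.3302 -7.9851 -0.0184 -0.1061  0.0017] [0.4381 0.505  0.6345 0.0292 0.0304 0.0324]
[0.4964 0.0084 0.0935] [-179.9956    0.0058   92.5798] 10.9
black end [395.70906168 203.25096713] shift px 7.456007421016693 score 0.026 rise mm -19.65902408076103
blue end [400.7147316  337.27308884] shift px -1.9769194722175598 score 0.955 rise mm 4.446848109416966
```

Call:
drive_tool(delta_pos=[[0, 0, 0], [0, 0, 0], [0, 0, 0], [0, 0, 0], [0, 0, 0]], angular=[[0, 0, 0], [0, 0, 0], [0, 0, 0], [0, 0, 0], [0, 0, 0]], gripper=[1.5, 1.5, 1.5, 1.5, 1.5], squeeze=14)

```text
time_s: 11.45
tool_pos: [0.4964, 0.0084, 0.0935]
tool_rot: [180.0, 0.0, 92.6]
force: [-0.4, -0.1, -8.3]
grip_width: 0.0196
grasp_force: 14.0
```

```bash
python3 avg.py; python3 tilt.py d; cp pics/t_d.png pics/v4.png
```

```text
[-0.0355 -0.0309 -8.1239  0.0029 -0.0989 -0.0029] [0.3761 0.362  0.3084 0.0271 0.0217 0.0241]
[0.4964 0.0084 0.0935] [-179.9985    0.0039   92.5774] 12.15
black end [395.70906168 203.25096713] shift px 7.493263483047485 score 0.023 rise mm -19.75725598682823
blue end [400.7147316  337.27308884] shift px -1.9783851075917482 score 0.955 rise mm 4.450144884012187
```

```bash
cat > ov.py <<'E'
import sys
from cell import eyes
from h import *
x,y,yaw=map(float,sys.argv[1:4])
Rz=R.from_euler('z',yaw,degrees=True).as_matrix()
W=lambda a:Rz@np.array(a,float)+[x,y,0]
F=9; out=[]
for n,(u0,v0) in(('top',(312,190)),('side',(282,200))):
    p=eyes.read_camera(n); im=cv2.imread(f'pics/{n}0.png')
    c=cv2.resize(im[v0:v0+62,u0:u0+44] if n=='top' else im[v0:v0+62,u0:u0+44],None,fx=F,fy=F,interpolation=cv2.INTER_CUBIC)
    P=lambda a:tuple(int(t) for t in ((proj(p,W(a))-[u0,v0]+.5)*F).round())
    poly=lambda pts,col:cv2.polylines(c,[np.array([P(a) for a in pts])],True,col,1)
    poly([(-40,-45,12),(40,-45,12),(40,45,12),(-40,45,12)] and [(-.04,-.045,.012),(.04,-.045,.012),(.04,.045,.012),(-.04,.045,.012)],(0,255,255))
    for s in(-1,1): poly([(s*.013,-.011,.138),(s*.022,-.011,.138),(s*.022,.011,.138),(s*.013,.011,.138)],(0,255,0)); poly([(s*.013,.011,.130),(s*.022,.011,.130),(s*.022,.011,.138),(s*.013,.011,.138)],(255,255,0))
    out.append(c)
cv2.imwrite(sys.argv[4],np.hstack(out))
E
python3 ov.py 0.690 -0.0505 -12.3 pics/ov1.png
```

```text
(no output)
```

View pics/ov1.png

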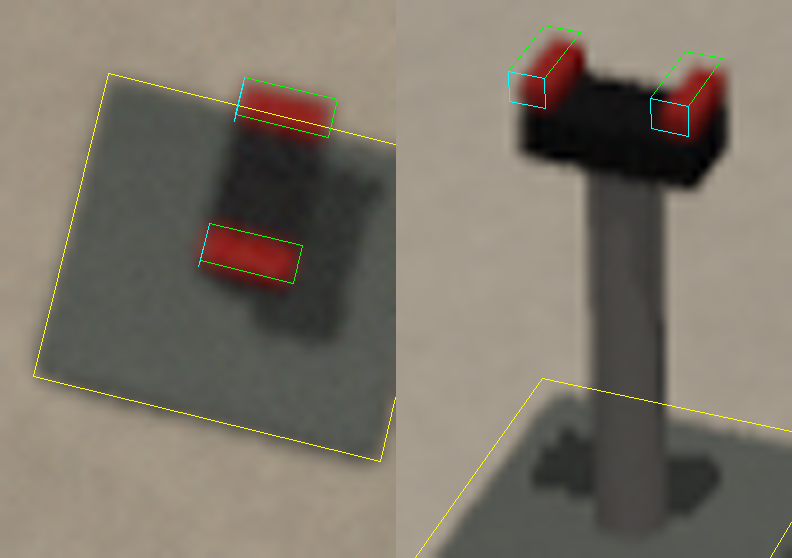

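The top overlay fits the foot and cheeks to about 1 mm. The side overlay is off by about 2.5 mm in x, the same as for the park stand, so that is a bias in the side camera. I take the notch at about (0.6895, -0.050) with yaw -12.3°, then lift, turn and carry.

Call:
drive_tool(delta_pos=[[0, 0, 0], [0, 0, 0], [0, 0, -0.4], [0, 0, -0.8], [0, 0, -1.2], [0, 0, -1.4], [0, 0, -1.4], [0, 0, -1.4], [0, 0, -1.4], [0, 0, -1.2], [0, 0, -0.8], [0, 0, -0.5], [0, 0, 0], [0, 0, 0]], angular=[[0, 0, 0], [0, 0, 0], [0, 0, 0], [0, 0, 0], [0, 0, 0], [0, 0, 0], [0, 0, 0], [0, 0, 0], [0, 0, 0], [0, 0, 0], [0, 0, 0], [0, 0, 0], [0, 0, 0], [0, 0, 0]], gripper=[1.5, 1.5, 1.5, 1.5, 1.5, 1.5, 1.5, 1.5, 1.5, 1.5, 1.5, 1.5, 1.5, 1.5], squeeze=40)

```text
time_s: 13.7
tool_pos: [0.4961, 0.0084, 0.198]
tool_rot: [-179.9, -0.0, 92.6]
force: [0.0, -0.2, -8.2]
grip_width: 0.0201
grasp_force: 40.0
```

Call:
drive_tool(delta_pos=[[0, 0, 0], [0, 0, 0], [0, 0, 0], [0, 0, 0], [0, 0, 0], [0, 0, 0], [0, 0, 0], [0, 0, 0], [0, 0, 0], [0, 0, 0], [0, 0, 0], [0, 0, 0], [0, 0, 0], [0, 0, 0], [0, 0, 0], [0, 0, 0]], angular=[[0, 0, 0.005], [0, 0, 0.01], [0, 0, 0.015], [0, 0, 0.02], [0, 0, 0.025], [0, 0, 0.03], [0, 0, 0.03], [0, 0, 0.03], [0, 0, 0.025], [0, 0, 0.02], [0, 0, 0.015], [0, 0, 0.015], [0, 0, 0.01], [0, 0, 0.01], [0, 0, 0], [0, 0, 0]], gripper=[1.5, 1.5, 1.5, 1.5, 1.5, 1.5, 1.5, 1.5, 1.5, 1.5, 1.5, 1.5, 1.5, 1.5, 1.5, 1.5])

```text
time_s: 15.3
tool_pos: [0.4964, 0.0084, 0.1985]
tool_rot: [180.0, 0.0, 77.7]
force: [-0.3, 0.0, -8.3]
grip_width: 0.0199
grasp_force: 40.0
```

Call:
drive_tool(delta_pos=[[0, 0.4, 0], [-0.1, 0.8, 0], [-0.1, 1.2, 0], [-0.1, 1.6, 0], [-0.1, 1.8, 0], [-0.1, 1.8, 0], [-0.1, 1.8, 0], [-0.1, 1.8, 0], [-0.1, 1.8, 0], [-0.1, 1.8, 0], [-0.1, 1.6, 0], [-0.1, 1.4, 0], [-0.1, 1.0, 0], [-0.1, 0.7, 0], [-0.1, 0.4, 0], [-0.1, 0.2, 0], [0, 0, 0], [0, 0, 0]], angular=[[0, 0, 0], [0, 0, 0], [0, 0, 0], [0, 0, 0], [0, 0, 0], [0, 0, 0], [0, 0, 0], [0, 0, 0], [0, 0, 0], [0, 0, 0], [0, 0, 0], [0, 0, 0], [0, 0, 0], [0, 0, 0], [0, 0, 0], [0, 0, 0], [0, 0, 0], [0, 0, 0]], gripper=[1.5, 1.5, 1.5, 1.5, 1.5, 1.5, 1.5, 1.5, 1.5, 1.5, 1.5, 1.5, 1.5, 1.5, 1.5, 1.5, 1.5, 1.5])

```text
time_s: 17.1
tool_pos: [0.6893, -0.0489, 0.1987]
tool_rot: [-180.0, 0.0, 77.7]
force: [-0.7, 0.5, -8.2]
grip_width: 0.0194
grasp_force: 40.0
```

```bash
python3 avg.py
```

```text
[-0.3325 -0.2063 -7.8772 -0.0267 -0.0742 -0.0105] [0.3787 0.4704 0.3882 0.0249 0.0205 0.0271]
[ 0.6896 -0.0491  0.1985] [179.9994   0.004   77.6828] 17.8
```

Call:
drive_tool(delta_pos=[[0, 0, 0.5], [0, 0, 0.8], [0, 0, 0.8], [0, 0, 0.5], [0, 0, 0.2], [0, 0, 0], [0, 0, 0]], angular=[[0, 0, 0], [0, 0, 0], [0, 0, 0], [0, 0, 0], [0, 0, 0], [0, 0, 0], [0, 0, 0]], gripper=[1.5, 1.5, 1.5, 1.5, 1.5, 1.5, 1.5])

```text
time_s: 18.5
tool_pos: [0.6898, -0.0491, 0.1708]
tool_rot: [180.0, -0.0, 77.7]
force: [0.2, 0.5, -7.4]
grip_width: 0.0197
grasp_force: 40.0
```

```bash
python3 - <<'E'
from cell import eyes
from h import *
o=[]
for n,(u0,v0,w,hh) in(('side',(240,150,120,150)),('top',(265,150,120,150))):
    p=eyes.read_camera(n); o.append(cv2.resize(p['pixels'][v0:v0+hh,u0:u0+w],None,fx=3.3,fy=4-.7,interpolation=cv2.INTER_CUBIC))
cv2.imwrite('pics/pre.png',np.hstack(o)[:,:,::-1])
E
```

```text
(no output)
```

View pics/pre.png

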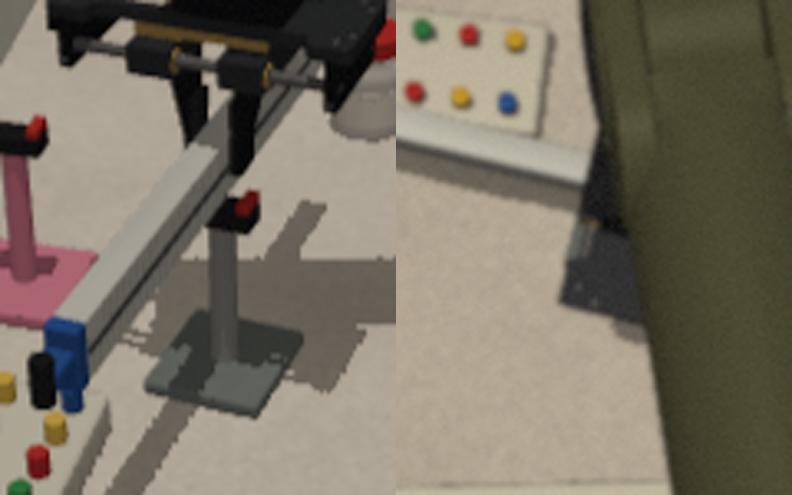

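The picture shows the boom poised just above the grey stand's saddle, with the near red cheek at crop (248,205) clear of the bar and nothing else touching. I'll go down slowly and watch for early contact.

Call:
drive_tool(delta_pos=[[0, 0, 0.2], [0, 0, 0.2], [0, 0, 0.15], [0, 0, 0.1], [0, 0, 0.1], [0, 0, 0.1], [0, 0, 0], [0, 0, 0]], angular=[[0, 0, 0], [0, 0, 0], [0, 0, 0], [0, 0, 0], [0, 0, 0], [0, 0, 0], [0, 0, 0], [0, 0, 0]], gripper=[1.5, 1.5, 1.5, 1.5, 1.5, 1.5, 1.5, 1.5])

```text
time_s: 19.4
tool_pos: [0.6896, -0.0491, 0.162]
tool_rot: [-180.0, 0.0, 77.7]
force: [-0.1, -0.5, -8.1]
grip_width: 0.0199
grasp_force: 40.0
```

Call:
drive_tool(delta_pos=[[0, 0, 0.1], [0, 0, 0.1], [0, 0, 0], [0, 0, 0]], angular=[[0, 0, 0], [0, 0, 0], [0, 0, 0], [0, 0, 0]], gripper=[1.5, 1.5, 1.5, 1.5])

```text
time_s: 19.8
tool_pos: [0.6895, -0.0491, 0.1599]
tool_rot: [-180.0, 0.0, 77.7]
force: [-0.5, -0.1, -8.1]
grip_width: 0.0194
grasp_force: 40.0
```

The bar is between the cheeks (underside about 132 mm, no contact force). On down to the floor.

Call:
drive_tool(delta_pos=[[0, 0, 0.1], [0, 0, 0.05], [0, 0, 0.05], [0, 0, 0], [0, 0, 0]], angular=[[0, 0, 0], [0, 0, 0], [0, 0, 0], [0, 0, 0], [0, 0, 0]], gripper=[1.5, 1.5, 1.5, 1.5, 1.5])

```text
time_s: 20.3
tool_pos: [0.6896, -0.0491, 0.158]
tool_rot: [-180.0, 0.0, 77.7]
force: [-0.1, 0.4, -7.5]
grip_width: 0.0197
grasp_force: 40.0
```

```bash
python3 avg.py
```

```text
[-0.0381  0.0241 -8.0945 -0.0277 -0.095   0.0078] [0.361  0.4341 0.5899 0.029  0.0338 0.0289]
[ 0.6896 -0.0491  0.158 ] [-179.9984    0.0038   77.6815] 21.0
```

Call:
drive_tool(delta_pos=[[0, 0, 0.05], [0, 0, 0], [0, 0, 0]], angular=[[0, 0, 0], [0, 0, 0], [0, 0, 0]], gripper=[1.5, 1.5, 1.5])

```text
time_s: 21.3
tool_pos: [0.6897, -0.0491, 0.1577]
tool_rot: [180.0, 0.0, 77.7]
force: [0.2, 0.4, -7.6]
grip_width: 0.0195
grasp_force: 40.0
```

Call:
drive_tool(delta_pos=[[0, 0, 0.05], [0, 0, 0], [0, 0, 0]], angular=[[0, 0, 0], [0, 0, 0], [0, 0, 0]], gripper=[1.5, 1.5, 1.5])

```text
time_s: 21.6
tool_pos: [0.6897, -0.0491, 0.1576]
tool_rot: [180.0, 0.0, 77.7]
force: [-1.3, -0.7, -2.7]
grip_width: 0.0197
grasp_force: 40.0
```

```bash
python3 avg.py
```

```text
[-2.9842 -0.4469  0.5396 -0.071   0.6197 -0.0012] [0.8783 0.3453 1.796  0.029  0.1505 0.0275]
[ 0.6897 -0.0491  0.1576] [179.9765   0.0095  77.6829] 22.3
```

The floor carries the weight. I'll open just slightly, so the fingers still guard the bar, and see whether it stays level.

Call:
drive_tool(delta_pos=[[0, 0, 0], [0, 0, 0], [0, 0, 0], [0, 0, 0], [0, 0, 0], [0, 0, 0]], angular=[[0, 0, 0], [0, 0, 0], [0, 0, 0], [0, 0, 0], [0, 0, 0], [0, 0, 0]], gripper=[2.1, 2.2, 2.3, 2.4, 2.5, 2.6])

```text
time_s: 22.9
tool_pos: [0.6898, -0.049, 0.157]
tool_rot: [180.0, -0.0, 77.7]
force: [-0.3, 0.4, -0.3]
grip_width: 0.025
grasp_force: 0.0
```

```bash
cat > q.py <<'E'
import sys
from cell import eyes
from h import *
p=eyes.read_camera('side'); c=cv2.resize(p['pixels'][140:320,220:400],None,fx=3.3,fy=3.3,interpolation=cv2.INTER_CUBIC)[:,:,::-1].copy()
cv2.imwrite(sys.argv[1],c)
E
python3 q.py pics/q1.png
```

```text
(no output)
```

View pics/q1.png

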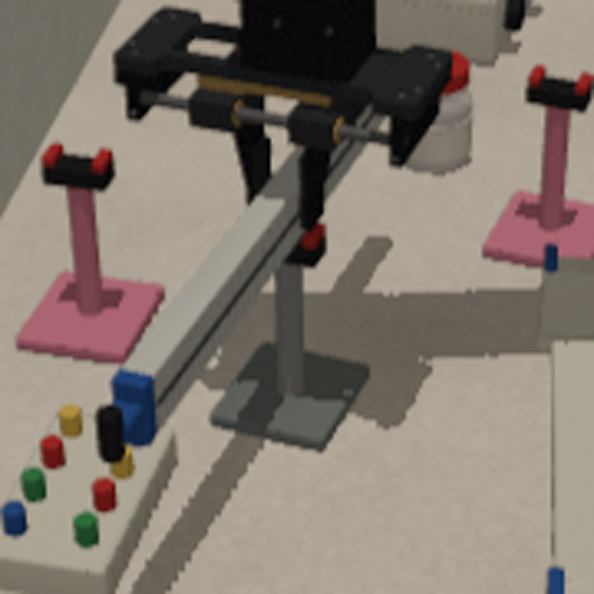

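The bar rests in the saddle, level, with its blue end at crop (130,410) over the rack. I'll open fully in small steps, compare the tip, then rise.

Call:
drive_tool(delta_pos=[[0, 0, 0], [0, 0, 0], [0, 0, 0], [0, 0, 0], [0, 0, 0], [0, 0, 0], [0, 0, 0], [0, 0, 0]], angular=[[0, 0, 0], [0, 0, 0], [0, 0, 0], [0, 0, 0], [0, 0, 0], [0, 0, 0], [0, 0, 0], [0, 0, 0]], gripper=[3, 3.5, 4, 4.5, 5, 5, 5, 5])

```text
time_s: 23.75
tool_pos: [0.6896, -0.0491, 0.157]
tool_rot: [-180.0, 0.0, 77.7]
force: [0.4, -0.4, -0.4]
grip_width: 0.0499
grasp_force: 0.0
```

Call:
drive_tool(delta_pos=[[0, 0, -0.4], [0, 0, -1], [0, 0, -1.5], [0, 0, -2], [0, 0, -2], [0, 0, -2], [0, 0, -2], [0, 0, -1], [0, 0, 0], [0, 0, 0], [0, 0, 0]], angular=[[0, 0, 0], [0, 0, 0], [0, 0, 0], [0, 0, 0], [0, 0, 0], [0, 0, 0], [0, 0, 0], [0, 0, 0], [0, 0, 0], [0, 0, 0], [0, 0, 0]], gripper=[5, 5, 5, 5, 5, 5, 5, 5, 5, 5, 5])

```text
time_s: 24.85
tool_pos: [0.6891, -0.0492, 0.2747]
tool_rot: [-179.9, 0.0, 77.7]
force: [0.2, -0.6, 0.8]
grip_width: 0.0498
grasp_force: 0.0
```

```bash
python3 q.py pics/q2.png; python3 avg.py; python3 q.py pics/q3.png; python3 -c "
import cv2
a,b,c=[cv2.imread(f'pics/q{i}.png').astype(int)[350:450,90:180] for i in(1,2,3)]
print(abs(a-b).mean(),abs(b-c).mean())"
```

```text
[-0.1321 -0.0685  0.0505 -0.0569 -0.0812  0.0093] [0.4785 0.4316 0.5213 0.0287 0.0305 0.0256]
[ 0.6896 -0.0491  0.2761] [179.9946   0.0032  77.6834] 25.6
1.7216296296296296 0.6546296296296297
```

View pics/q3.png

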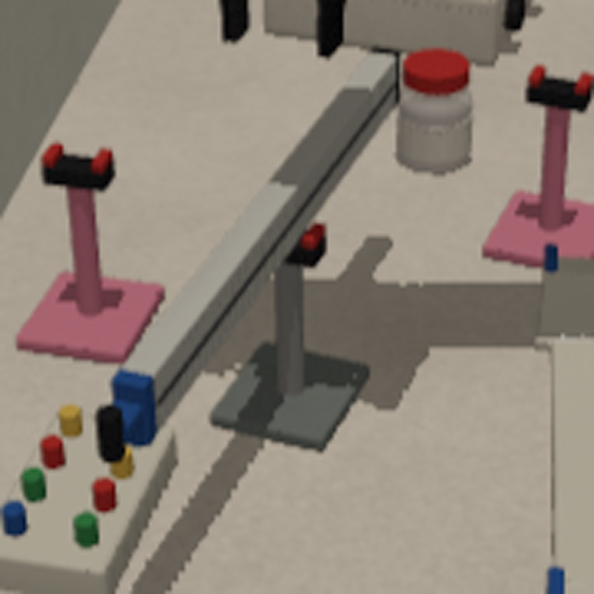

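The boom lies on the grey stand by itself, level and still. The blue end has not moved from crop (130,410), and the gripper is clear above it.

```bash
python3 -c "
from cell import env; print(env.sign_off())"
```

```text
the job is handed in; nothing more can be done
None
```

The boom's balance point was found by small trial lifts, and it now lies level on its own in the grey stand's red-cheeked saddle. The beaker, jar and tube rack were left alone, and the job was handed in after about 26 s of robot time.

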